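# Close the open pickle jar

## Task

Put the big loose lid on the open jar in the clamp and screw it shut as you would by hand: set it level on the mouth, turn it backwards (counter-clockwise) until you feel it drop off the start of the thread, then forwards (clockwise) until it is fully home and snug. Press only lightly on the glass (well under 30 N) and do not overtighten. Let go of it, and leave the other things where they are.

Things in the scene. Friction and masses are not known exactly. Their poses are not given: they have to be found in the camera images.
- lid_mid (a point): White ribbed plastic screw lid, round, 60 mm across, 18 mm high, 30 g, lying open side down: the larger of the two single lids. This point is its centre, 9 mm above its lower rim; z up. When home on the jar this point is 6 mm below the jar's rim plane. Resting unscrewed on the thread, it stands 3 mm below to 2 mm above the rim plane, depending on how the lid is turned.
- lid: The same lid; origin at the centre of its lower rim, z up. Inside: bore 55 mm, a flat top 15 mm above the lower rim (it meets the jar's rim when home), four equal lugs 2 mm high, a quarter turn apart. Its yaw shows nothing that can be seen from outside; it may be gripped at any.
- jar_mouth (a point): Centre of the open glass jar's mouth, in its rim plane, 134 mm above the table; z up. Rim 43 mm across, threaded neck 52 mm across the threads, 20 mm high; then the shoulder widens to 80 mm, so keep fingertips less than 20 mm below the rim plane. A lid lowered within 1.5 mm of centre goes over the neck.
- jar: The open jar, held fast in the clamp; origin underneath. Four-start right-hand thread, 5 mm per quarter turn; start angles differ each time. Lightly pressed and turned counter-clockwise (from above), the lid climbs gently, then drops 4 to 5 mm, within a quarter turn. From there about 80 degrees clockwise, lightly pressed, bring it home; snug when stiff to turn (0.3 to 0.6 N m, felt while turning).
- small_lid: Smaller white ribbed lid, 48 mm across, 14 mm high, for other jars: leave it. Origin at the centre of its lower rim.
- jar_cucumber: Closed full jar of cucumbers, 80 mm body, 120 mm high with its 60 mm lid; origin under its centre. Leave it.
- jar_carrot: Closed full jar of carrots, same size; origin under its centre. Leave it.
- jar_beet: Closed small jar of beets, 64 mm body, 91 mm high; origin under its centre. Leave it.
- funnel: Wide steel jar funnel, 106 mm across, 62 mm high; origin under its centre. Leave it.
- spoon: Steel serving spoon, 215 mm long, lying along its x axis, bowl at +x; leave it.
- seal_ring: Brown rubber jar ring, 66 mm across, 6 mm thick, flat on the table; origin under its centre. Leave it.
- lid_stack: Stack of four white 60 mm lids, 73 mm high; origin under its centre. Leave it.
Things that resemble listed ones, but are neither listed nor needed, are in the scene too. Leave any green or turquoise look-alike of the lid alone.

How it is judged:
On the way, in this order (a step that is already met when the one before it is completed fails the run):
1. the lid, level, rides in contact on the crest of the thread starts, just before the drop (horizontal distance between lid_mid and jar_mouth below 0.004 m and z of lid_mid in the frame of jar_mouth between 0.0003 and 0.0035 m and angle between lid_mid's own z axis and vertical below 0.12 rad and contact force between lid and jar above 0.2 N), for 0.15 s.
2. the lid, level, has dropped off the thread starts (horizontal distance between lid_mid and jar_mouth below 0.004 m and z of lid_mid in the frame of jar_mouth below -0.0015 m and angle between lid_mid's own z axis and vertical below 0.09 rad), for 0.2 s.
At the end, for the whole second after the job is handed in: The large lid sits on the jar's mouth, centred within 2.5 mm, level within 2 degrees, its flat inside top within 1 mm of the rim, and with the hand off its thread still clamps it to the rim (at least 8 N of contact force); it is at rest (horizontal distance between lid_mid and jar_mouth below 0.0025 m and z of lid_mid in the frame of jar_mouth between -0.008 and -0.005 m and angle between lid_mid's own z axis and vertical below 0.04 rad and contact force between lid and jar above 8 N and linear speed of lid below 0.01 m/s); the robot touches nothing.
It fails at once if the lid is pressed on the jar with more than 30 N before it is home (contact force between lid and jar above 30 N and z of lid_mid in the frame of jar_mouth above -0.0045 m).
It fails at once if the lid is overtightened: thread and rim together load the glass with more than 150 N (about 0.9 N m) (contact force between lid and jar above 150 N).
It fails at once if another jar, lid, the funnel, the spoon or the ring is pushed more than 20 mm or tipped (distance of any of small_lid, jar_cucumber, jar_carrot, jar_beet, funnel, spoon, seal_ring, lid_stack from where it was at the start of the episode above 0.02 m or angle between any of small_lid, jar_cucumber, jar_carrot, jar_beet, funnel, spoon, seal_ring, lid_stack's own z axis and vertical above 0.35 rad).
It also fails if it takes over 72 s, if anything falls off the work surface, if the arm or the gripper's body presses on something with over 40 N, if the wrist force passes 120 N, or if a joint passes its speed limit or range.

## Robot

A 6-joint arm with a two-finger parallel gripper is mounted at the origin on the work surface. World frame = base frame: x ahead of the robot, y to its left, z up, the work surface at z = 0. Lengths are in m, angles in rad, forces in N, time in s.
With the tool pointing down it reaches from about 0.375 to 0.9 m from the base axis. Payload 3.1 kg.
Tool frame: the origin (TCP) lies midway between the tips of the shut fingers; the grasp point (between the pads) lies 19 mm behind it (manip.grasp_offset is the distance from the TCP to the grasp point, in m); z points along the fingers, y is the line along which they close (so a half turn about z gives the same grasp; the last joint's range is limited). The gripper opens to 85 mm and grips with 20 to 120 N. Pads are 22 mm wide; open, the fingers measure 114 mm over their backs; the gripper's body (76 mm by 85 mm) begins 54 mm behind the grasp point. The pads swing forward as they close: fully open they stand 13 mm farther back than shut.
Start: joints at [0.982, 0.527, 1.433, -0, 1.181, -0.178], TCP at [0.25, 0.573, 0.231] pointing down, gripper open.
Joint ranges: [-3.08, 3.08], [-0.75, 2.2], [0.22, 2.44], [-1.43, 4.57], [0, 2.65], [-2.85, 2.85]. Speed limits (rad/s): [2.79, 2.79, 3.14, 3.14, 3.14, 3.14].

## Interface

Orientations are given as a unit quaternion [x, y, z, w].
In Python, from station import sensors, cams, order, manip gives the robot as it stands.
- The arm moves only by the tool move_arm, never from a script. Its argument "targets" is a list of rows, each an object of numbers: "dx", "dy", "dz": the shift along the world's x, y, z normalised to -1 to 1, where 1 is 25 mm; "rx", "ry", "rz": the turn, a rotation vector about the world's x, y, z normalised to -1 to 1, where 1 is 30 degrees. A call has exactly 10 rows; each row shifts and turns the commanded pose from where the row before left it; what a row does not reach is not made up. A row lasts 1/8 s, in which the tool goes at most 62.5 mm and 10.7 degrees, less where a joint would pass 70% of its speed; a pose out of reach is approached as far as the arm can. A call with a number of a shift or a turn outside -1 to 1 is refused whole. A call with a gripper value outside its range is refused whole. "claw" is the opening in per cent of the stroke, from 0 (shut) to 100 (fully open), set as the call begins (left out, the last holds). The fingers move at their own pace and stop on an object; "newtons" is the grip in N (left out, the last holds). Time passes only in rows, so rows that do not move let the fingers close, or fill a call up. It gives the time, the measured TCP pose, the force, the opening and the grip force at its end, in the units of the state.
- sensors.sense(): the state, without advancing time (a new reading comes with each control period).
- cams.snapshot(name): name is "scene" or "top" or "wrist"; returns the picture (384x512x3 uint8, red, green, blue); there is no depth.
- cams.camera_model(name): a dict with "fx", "fy", "cx", "cy" (pixels), "extrinsics" (4x4, takes a point from world to camera coordinates). Camera axes: x right, y down, z forward; pixel columns grow to the right and rows downward; lengths in m; the calibration is good to about 2 mm. A picture is of the moment at which its call begins: read the wrist's pose just before it. camera_model takes no time and is no camera call; for the wrist camera it gives the pose at the moment of the call.
- order.sign_off(): hands the job in; it is judged then, once.
The state is a dict: "t": time; "q": joint angles; "qd": joint speeds; "tau": joint torques, N m; "tcp_pos": TCP position; "tool_rot": TCP orientation; "force": force on the tool from outside, world axes, zero at the start; "ft_torque": the same for the moment, N m; "finger_gap": opening from 0.0 (shut) to 1.0 (fully open); "gripper_force": force on a finger pad.
Only numpy, scipy, OpenCV 4.12 (cv2) and the standard library are available. Lean on these libraries where they do the work, as an engineer would, in place of code of your own. Each camera call takes 0.05 s, during which the arm holds its last target. There are 200 camera calls.

## Working session

There is one attempt and no reset: what is moved stays moved. The work goes in short steps, Python scripts to look and compute and a tool call to move; the robot and the scene stay as the last step left them, time stands still between calls to the robot, and variables do not carry over. Pictures are saved under pics/ and viewed, at most 11 in all, crops included, and the job is handed in when it is done.

Besides the shell and the picture viewer there is one more tool, called as a command line: name --argument value ..., lists and objects as JSON in quotes. move_arm: Moves the arm, as the interface text tells. Scaled input: -1 to 1 covers 25 mm each way for a shift and 30 degrees each way for a turn. Its arguments: {"type":"object","properties":{"targets":{"type":"array"},"claw":{"type":"number"},"newtons":{"type":"number"}},"required":["targets"]}

```bash
mkdir -p pics; ls
python3 - <<'E'
from station import sensors, cams, order, manip
import cv2,numpy as np
ims=[]
for n in ["scene","top"]:
    im=cams.snapshot(n); cv2.imwrite(f"pics/{n}0.png",im[:,:,::-1]); m=cams.camera_model(n); print(n,m["fx"],m["cx"],m["cy"],np.round(m["extrinsics"],3).tolist())
print(sensors.sense())
E
```

```text
pics
scene 361.8154853333866 246.65233973834614 189.3788458277333 [[0.888, 0.461, -0.002, -0.492], [0.344, -0.666, -0.662, -0.119], [-0.306, 0.586, -0.75, 1.316], [0.0, 0.0, 0.0, 1.0]]
top 359.65053577774836 261.66209761069115 192.0664780746578 [[0.008, -1.0, -0.016, -0.004], [-0.986, -0.005, -0.167, 0.571], [0.167, 0.017, -0.986, 1.026], [0.0, 0.0, 0.0, 1.0]]
{'t': 0.1, 'q': array([ 9.81506123e-01,  5.28388213e-01,  1.43376059e+00, -1.84756128e-05,
        1.18141350e+00, -1.78479845e-01]), 'qd': array([ 0.00031598, -0.00393801, -0.00358649, -0.00091632, -0.0005314 ,
       -0.00022937]), 'tau': array([-4.81261050e-04, -4.43305850e+01, -1.78585768e+01, -2.58927084e-04,
        3.87890512e-03,  6.33538235e-06]), 'tcp_pos': array([0.24919956, 0.57247192, 0.23042658]), 'tool_rot': array([ 2.03960298e-01,  9.78978665e-01, -9.16343310e-04, -3.60920135e-04]), 'force': array([-0.01898236,  0.10107919,  0.31930963]), 'ft_torque': array([-0.04578681, -0.01090879,  0.04489536]), 'gripper_force': 0.0, 'finger_gap': 1.0013437573626363}
```

View pics/scene0.png

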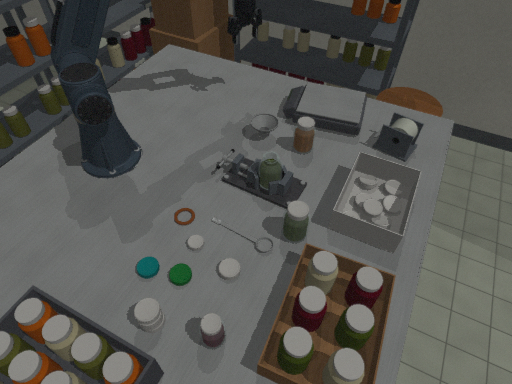

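View pics/top0.png

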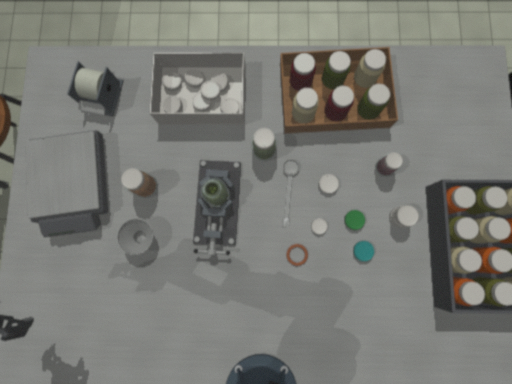

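The top view shows single white lids at (329,184), the larger, and (320,227), the smaller. The stack is at (407,215), green and turquoise look-alikes are at (355,220) and (364,251), and the open jar in the clamp is at about (215,191). (329,184) fits "larger of the two single white lids". I'll confirm it in an enlarged crop and measure it.

```bash
cat > h.py <<'E'
import cv2,numpy as np
from station import sensors,cams,order,manip
def ray(m,u,v):
    E=np.array(m["extrinsics"]);R=E[:3,:3];c=-R.T@E[:3,3]
    return c,R.T@np.array([(u-m["cx"])/m["fx"],(v-m["cy"])/m["fy"],1.])
def onz(m,u,v,z):
    c,d=ray(m,u,v);return c+d*(z-c[2])/d[2]
def proj(m,p):
    q=np.array(m["extrinsics"])@np.append(p,1);return q[0]/q[2]*m["fx"]+m["cx"],q[1]/q[2]*m["fy"]+m["cy"]
def white(im,lo=150):
    h=cv2.cvtColor(im,cv2.COLOR_RGB2HSV);return ((h[...,2]>lo)&(h[...,1]<45)).astype(np.uint8)
E
python3 - <<'E'
from h import *
t=cv2.imread("pics/top0.png")[:,:,::-1].copy();m=cams.camera_model("top")
print(t[184,329],t[200,340],t[170,360])
n,l,s,c=cv2.connectedComponentsWithStats(white(t,165))
for i in range(1,n):
    if s[i,4]>60 and 250<c[i][0]<430 and 130<c[i][1]<270: print(s[i],c[i],onz(m,*c[i],0.015).round(4), "width",s[i,2]/m["fx"]*1.01)
a=cv2.resize(t[150:260,290:430],None,fx=4,fy=4,interpolation=3)[:, :, ::-1]
b=cv2.resize(t[165:215,190:245],None,fx=7,fy=7,interpolation=3)[:, :, ::-1]
s=cv2.imread("pics/scene0.png");d=cv2.resize(s[140:200,240:300],(385,385),interpolation=3)
cv=np.zeros((440+0,560,3),np.uint8);cv[:]=a
cv2.imwrite("pics/c1.png",cv)
w=np.zeros((390,785,3),np.uint8);w[:350,:385]=b;w[:385,400:785]=d;cv2.imwrite("pics/c2.png",w)
E
```

```text
[178 177 171] [136 138 133] [131 135 131]
[255 129  19  18 264] [263.68939394 137.24621212] [ 0.7526 -0.0046  0.015 ] width 0.053357351348028464
[388 154  14  13 141] [394.55319149 160.21985816] [ 0.6794 -0.412   0.015 ] width 0.03931594309854729
[321 175  17  17 223] [328.8206278  183.43049327] [ 0.6049 -0.2065  0.015 ] width 0.04774078804823599
[400 207  18  18 249] [408.20883534 215.72690763] [ 0.5065 -0.4438  0.015 ] width 0.05054906969813223
[313 220  13  13 137] [319.18978102 226.13138686] [ 0.4732 -0.1744  0.015 ] width 0.03650766144865106
```

View pics/c1.png

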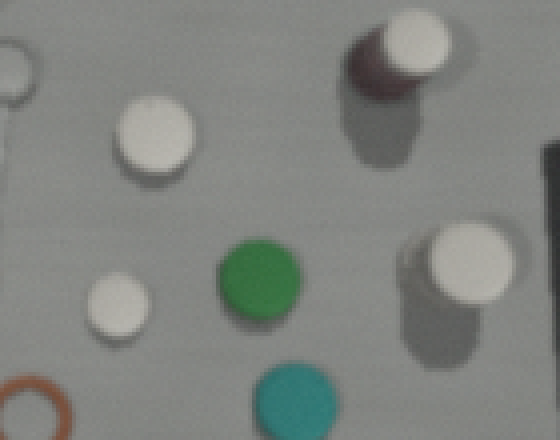

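View pics/c2.png

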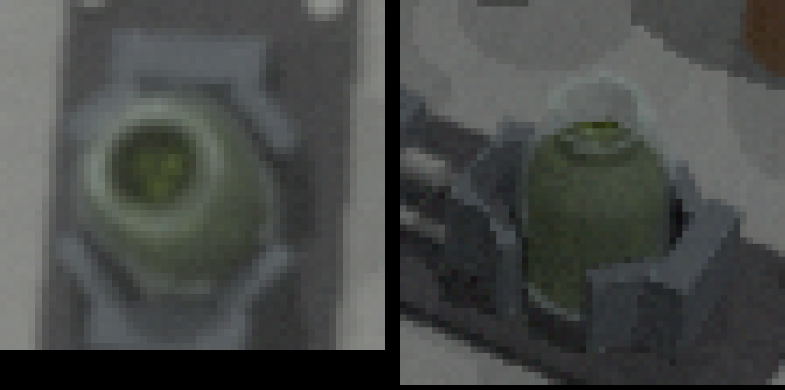

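The crop confirms (329,184) as the large lid (about 20 px, or 60 mm). The small one is at (320,227), about 16 px. The jar mouth is at top px (211.4,189.3) and scene px (271.2,155.1).

Run:
```python
from h import *
mt=cams.camera_model("top");ms=cams.camera_model("scene");mw=cams.camera_model("wrist")
print(onz(mt,211.4,189.3,.134),onz(ms,271.2,155.1,.134))
c1,d1=ray(mt,211.4,189.3);c2,d2=ray(ms,271.2,155.1)
k=np.linalg.lstsq(np.c_[d1,-d2],c2-c1,rcond=None)[0];print(c1+k[0]*d1,c2+k[1]*d2)
print(onz(ms,230,268,.018),onz(mt,328.8,183.6,.018))
s=sensors.sense();E=np.array(mw["extrinsics"]);print("cam",-E[:3,:3].T@E[:3,3],E[2,:3],mw["fx"],s["tcp_pos"])
from scipy.spatial.transform import Rotation as R;print(R.from_quat(s["tool_rot"]).as_matrix().round(3),manip.grasp_offset)
```

```text
[0.56358155 0.13694463 0.134     ] [0.56694701 0.14143435 0.134     ]
[0.56349471 0.13686648 0.13449067] [0.56763033 0.13976635 0.13568451]
[ 0.60942161 -0.20605638  0.018     ] [ 0.60377456 -0.20588055  0.018     ]
cam [0.18034156 0.6036829  0.37282217] [ 0.2679351  -0.11932773 -0.95601866] 333.8957102177662 [0.24919956 0.57247192 0.23042658]
[[-0.917  0.399 -0.001]
 [ 0.399  0.917 -0.002]
 [ 0.    -0.002 -1.   ]] 0.0187
```

move_arm --targets '[{"dx": 0.63, "dy": -0.87, "dz": 0.28, "rz": -0.07}, {"dx": 0.63, "dy": -0.87, "dz": 0.28, "rz": -0.07}, {"dx": 0.63, "dy": -0.87, "dz": 0.28, "rz": -0.07}, {"dx": 0.63, "dy": -0.87, "dz": 0.28, "rz": -0.07}, {"dx": 0.63, "dy": -0.87, "dz": 0.28, "rz": -0.07}, {"dx": 0.63, "dy": -0.87, "dz": 0.28, "rz": -0.07}, {"dx": 0.63, "dy": -0.87, "dz": 0.28, "rz": -0.07}, {"dx": 0.63, "dy": -0.87, "dz": 0.28, "rz": -0.07}, {"dx": 0.63, "dy": -0.87, "dz": 0.28, "rz": -0.07}, {"dx": 0.63, "dy": -0.87, "dz": 0.28, "rz": -0.07}]' --claw 100

```text
schema error: expected keys dx, dy, dz, rx, ry, rz
```

move_arm --targets '[{"dx": 0.63, "dy": -0.87, "rz": -0.07}, {"dx": 0.63, "dy": -0.87, "rz": -0.07}, {"dx": 0.63, "dy": -0.87, "rz": -0.07}, {"dx": 0.63, "dy": -0.87, "rz": -0.07}, {"dx": 0.63, "dy": -0.87, "rz": -0.07}, {"dx": 0.63, "dy": -0.87, "rz": -0.07}, {"dx": 0.63, "dy": -0.87, "rz": -0.07}, {"dx": 0.63, "dy": -0.87, "rz": -0.07}, {"dx": 0.63, "dy": -0.87, "rz": -0.07}, {"dx": 0.63, "dy": -0.87, "rz": -0.07}]'

```text
schema error: expected keys dx, dy, dz, rx, ry, rz
```

Run:
```python
from h import *
s=sensors.sense();m=cams.camera_model("wrist");im=cams.snapshot("wrist");cv2.imwrite("pics/w1.png",im[:,:,::-1])
print(s["tcp_pos"],s["qd"].round(3),s["q"].round(2),proj(m,[.5636,.137,.134]))
```

```text
[0.24919956 0.57247192 0.23042658] [ 0.    -0.004 -0.004 -0.001 -0.001 -0.   ] [ 0.98  0.53  1.43 -0.    1.18 -0.18] (np.float64(20.930953552836513), np.float64(574.8028711813913))
```

View pics/w1.png

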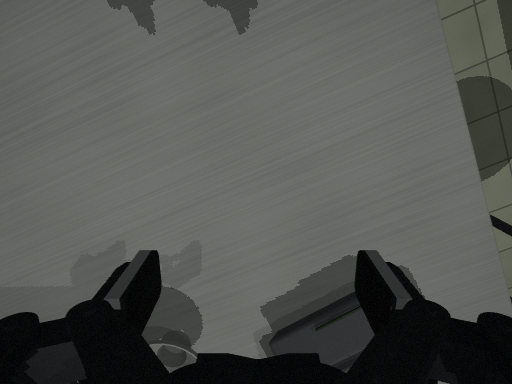

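The moves were refused because every key is required, so the arm is still at the start. That picture shows the fingers at the bottom, around (135,285) and (385,285), with clear table above them. I'll place the arm so the mouth falls in the upper half of the image.

move_arm --targets '[{"dx": 0.67, "dy": -0.96, "dz": 0.28, "rx": 0, "ry": 0, "rz": -0.07}, {"dx": 0.67, "dy": -0.96, "dz": 0.28, "rx": 0, "ry": 0, "rz": -0.07}, {"dx": 0.67, "dy": -0.96, "dz": 0.28, "rx": 0, "ry": 0, "rz": -0.07}, {"dx": 0.67, "dy": -0.96, "dz": 0.28, "rx": 0, "ry": 0, "rz": -0.07}, {"dx": 0.67, "dy": -0.96, "dz": 0.28, "rx": 0, "ry": 0, "rz": -0.07}, {"dx": 0.67, "dy": -0.96, "dz": 0.28, "rx": 0, "ry": 0, "rz": -0.07}, {"dx": 0.67, "dy": -0.96, "dz": 0.28, "rx": 0, "ry": 0, "rz": -0.07}, {"dx": 0.67, "dy": -0.96, "dz": 0.28, "rx": 0, "ry": 0, "rz": -0.07}, {"dx": 0.67, "dy": -0.96, "dz": 0.28, "rx": 0, "ry": 0, "rz": -0.07}, {"dx": 0.67, "dy": -0.96, "dz": 0.28, "rx": 0, "ry": 0, "rz": -0.07}]' --claw 100

```text
t: 1.4
tcp_pos: [0.4173, 0.3321, 0.3013]
tool_rot: [0.38, 0.925, -0.0, -0.0]
force: [0.5, -0.7, -0.1]
finger_gap: 0.998
gripper_force: 0.0
```

move_arm --targets '[{"dx": 0.67, "dy": -0.96, "dz": 0, "rx": 0, "ry": 0, "rz": -0.07}, {"dx": 0.67, "dy": -0.96, "dz": 0, "rx": 0, "ry": 0, "rz": -0.07}, {"dx": 0.67, "dy": -0.96, "dz": 0, "rx": 0, "ry": 0, "rz": -0.07}, {"dx": 0.67, "dy": -0.96, "dz": 0, "rx": 0, "ry": 0, "rz": -0.07}, {"dx": 0.67, "dy": -0.96, "dz": 0, "rx": 0, "ry": 0, "rz": -0.07}, {"dx": 0.67, "dy": -0.96, "dz": 0, "rx": 0, "ry": 0, "rz": -0.07}, {"dx": 0.67, "dy": -0.96, "dz": 0, "rx": 0, "ry": 0, "rz": -0.07}, {"dx": 0.67, "dy": -0.96, "dz": 0, "rx": 0, "ry": 0, "rz": -0.07}, {"dx": 0.67, "dy": -0.96, "dz": 0, "rx": 0, "ry": 0, "rz": -0.07}, {"dx": 0.67, "dy": -0.96, "dz": 0, "rx": 0, "ry": 0, "rz": -0.07}]'

```text
t: 2.65
tcp_pos: [0.5848, 0.0922, 0.3009]
tool_rot: [0.542, 0.841, -0.0, -0.0]
force: [-0.7, 0.1, 0.5]
finger_gap: 0.997
gripper_force: 0.0
```

Run:
```python
from h import *
cams.snapshot("top")
s=sensors.sense();m=cams.camera_model("wrist");im=cams.snapshot("wrist");cv2.imwrite("pics/w2.png",im[:,:,::-1])
np.savez("w2.npz",E=m["extrinsics"],fx=m["fx"],fy=m["fy"],cx=m["cx"],cy=m["cy"])
print(s["tcp_pos"],s["qd"].round(3),s["q"].round(2),proj(m,[.5636,.137,.134]),proj(m,[.5636+.0215,.137,.134]))
```

```text
[0.58743835 0.0888663  0.30089679] [ 0.025 -0.014  0.02   0.02  -0.009  0.006] [-0.04  0.41  1.43 -0.    1.3  -0.46] (np.float64(255.1818305793792), np.float64(114.01732760895362)) (np.float64(276.7102876758378), np.float64(123.90781077475151))
```

View pics/w2.png

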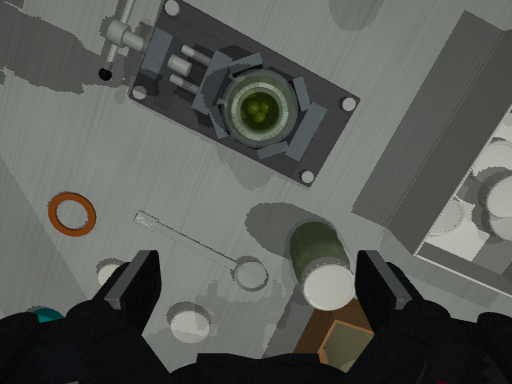

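The wrist view shows the jar mouth at about (260,110) in its clamp. The big lid is at (190,322) and the small lid at (110,274), which agrees with the top view.

Run:
```python
from h import *
z=np.load("w2.npz");m=dict(extrinsics=z["E"],**{k:float(z[k]) for k in("fx","fy","cx","cy")})
im=cv2.imread("pics/w2.png");g=cv2.cvtColor(im,cv2.COLOR_BGR2GRAY)
x0,y0=210,62;c=cv2.resize(im[y0:y0+96,x0:x0+96],None,fx=6,fy=6,interpolation=cv2.INTER_CUBIC)
gc=cv2.cvtColor(c,cv2.COLOR_BGR2GRAY);gc=cv2.GaussianBlur(gc,(0,0),2)
h=cv2.HoughCircles(gc,cv2.HOUGH_GRADIENT_ALT,1,8,param1=60,param2=0.7,minRadius=70,maxRadius=180)
print(h)
for r in ([] if h is None else h[0]):
    u,v=(r[:2]-2.5)/6+[x0,y0]
    print((u,v),"zpts",onz(m,u,v,.134).round(4),"r mm at rim plane",(r[2]/6/m["fx"]*(-(ray(m,u,v)[0][2]-.134)/ray(m,u,v)[1][2])*1000).round(1))
    cv2.circle(c,(int(r[0]),int(r[1])),int(r[2]),(0,0,255),1)
# polar profile
for k,v in [("gray",gc)]:
    p=cv2.warpPolar(gc,(190,72),( (259.5-x0)*6,(110-y0)*6),190,0);print(p.mean(0)[::6].round().astype(int))
cv2.imwrite("pics/c3.png",c)
```

```text
[[[297.      289.      139.03586]
  [288.      321.      147.02953]
  [288.      321.      165.7545 ]]]
(np.float64(259.0833320617676), np.float64(109.75)) zpts [0.5653 0.1419 0.134 ] r mm at rim plane 20.9
(np.float64(257.5833320617676), np.float64(115.08333206176758)) zpts [0.566 0.137 0.134] r mm at rim plane 22.2
(np.float64(257.5833320617676), np.float64(115.08333206176758)) zpts [0.566 0.137 0.134] r mm at rim plane 25.0
[ 37  42  47  51  54  56  55  53  50  44  39  35  31  29  28  29  30  30
  38  55  69  75  78  90 113 121 121 117 101  86  77  68]
```

View pics/c3.png

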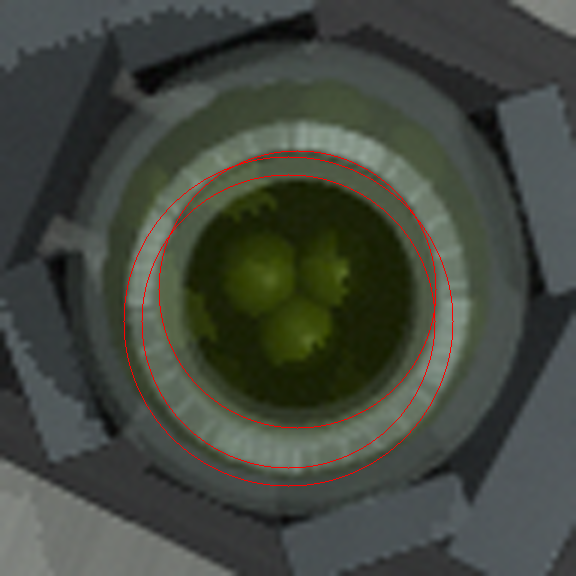

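Run:
```python
from h import *
z=np.load("w2.npz");m=dict(extrinsics=z["E"],**{k:float(z[k]) for k in("fx","fy","cx","cy")})
im=cv2.imread("pics/w2.png");x0,y0=210,62
c=cv2.resize(im[y0:y0+96,x0:x0+96],None,fx=6,fy=6,interpolation=cv2.INTER_CUBIC)
b=cv2.GaussianBlur(c[...,0],(0,0),3)
yy,xx=np.mgrid[:576,:576];near=(np.hypot(xx-300,yy-295)<135)
for T in (35,45,55):
    k=((b<T)&near).astype(np.uint8)
    cs=max(cv2.findContours(k,0,1)[0],key=cv2.contourArea);e=cv2.fitEllipse(cv2.convexHull(cs))
    u,v=(np.array(e[0])-2.5)/6+[x0,y0];print(T,e,(u,v),onz(m,u,v,.134).round(4))
print(onz(m,(299-2.5)/6+x0,(295-2.5)/6+y0,.126))
# lid: partially visible
g=white(im[:,:,::-1],140);n,l,s,cc=cv2.connectedComponentsWithStats(g)
for i in range(1,n):
    if 150<cc[i][0]<230 and cc[i][1]>290 and s[i,4]>100: print(s[i],cc[i],onz(m,*cc[i],.018))
```

```text
35 ((298.8840026855469, 296.6649169921875), (229.6844024658203, 233.09625244140625), 169.9216766357422) (np.float64(259.3973337809245), np.float64(111.02748616536459)) [0.566 0.141 0.134]
45 ((298.9625244140625, 299.581787109375), (234.09495544433594, 242.69314575195312), 174.8851776123047) (np.float64(259.41042073567706), np.float64(111.51363118489584)) [0.5662 0.1406 0.134 ]
55 ((298.89764404296875, 300.66650390625), (239.10531616210938, 247.7607879638672), 179.06532287597656) (np.float64(259.3996073404948), np.float64(111.69441731770834)) [0.5662 0.1404 0.134 ]
[0.56616379 0.14073862 0.126     ]
[171 311  39  32 923] [189.25460455 326.67605634] [ 0.6039072  -0.20160589  0.018     ]
```

move_arm --targets '[{"dx": 0.1, "dy": -0.8, "dz": -0.2, "rx": 0, "ry": 0, "rz": 0}, {"dx": 0.1, "dy": -1, "dz": -0.2, "rx": 0, "ry": 0, "rz": 0}, {"dx": 0.1, "dy": -1, "dz": -0.2, "rx": 0, "ry": 0, "rz": 0}, {"dx": 0.1, "dy": -1, "dz": -0.2, "rx": 0, "ry": 0, "rz": 0}, {"dx": 0.1, "dy": -1, "dz": -0.2, "rx": 0, "ry": 0, "rz": 0}, {"dx": 0.1, "dy": -1, "dz": -0.2, "rx": 0, "ry": 0, "rz": 0}, {"dx": 0.1, "dy": -1, "dz": -0.2, "rx": 0, "ry": 0, "rz": 0}, {"dx": 0.1, "dy": -1, "dz": -0.2, "rx": 0, "ry": 0, "rz": 0}, {"dx": 0.1, "dy": -1, "dz": -0.2, "rx": 0, "ry": 0, "rz": 0}, {"dx": 0.1, "dy": -1, "dz": -0.2, "rx": 0, "ry": 0, "rz": 0}]'

```text
t: 4.0
tcp_pos: [0.6093, -0.1531, 0.2509]
tool_rot: [0.541, 0.841, -0.0, -0.0]
force: [-0.3, 1.2, 0.4]
finger_gap: 1.001
gripper_force: 0.0
```

move_arm --targets '[{"dx": 0.16, "dy": -1, "dz": -0.5, "rx": 0, "ry": 0, "rz": 0}, {"dx": 0.16, "dy": -1, "dz": -0.5, "rx": 0, "ry": 0, "rz": 0}, {"dx": 0.16, "dy": -1, "dz": -0.5, "rx": 0, "ry": 0, "rz": 0}, {"dx": 0.16, "dy": -0.7, "dz": -0.5, "rx": 0, "ry": 0, "rz": 0}, {"dx": 0, "dy": -0.3, "dz": -0.4, "rx": 0, "ry": 0, "rz": 0}, {"dx": 0, "dy": -0.2, "dz": -0.2, "rx": 0, "ry": 0, "rz": 0}, {"dx": 0, "dy": 0, "dz": 0, "rx": 0, "ry": 0, "rz": 0}, {"dx": 0, "dy": 0, "dz": 0, "rx": 0, "ry": 0, "rz": 0}, {"dx": 0, "dy": 0, "dz": 0, "rx": 0, "ry": 0, "rz": 0}, {"dx": 0, "dy": 0, "dz": 0, "rx": 0, "ry": 0, "rz": 0}]'

```text
t: 5.25
tcp_pos: [0.6257, -0.2567, 0.1868]
tool_rot: [0.541, 0.841, 0.0, 0.0]
force: [0.7, 0.0, 0.3]
finger_gap: 1.001
gripper_force: 0.0
```

Run:
```python
from h import *
s=sensors.sense();m=cams.camera_model("wrist");im=cams.snapshot("wrist");cv2.imwrite("pics/w3.png",im[:,:,::-1])
print(s["tcp_pos"],s["qd"].round(3),proj(m,[.604,-.203,.018]))
for T in (130,145,160):
  n,l,st,cc=cv2.connectedComponentsWithStats(white(im,T))
  for i in range(1,n):
    if st[i,4]>1500 and 150<cc[i][0]<360 and cc[i][1]<230:
        cs=max(cv2.findContours((l==i).astype(np.uint8),0,1)[0],key=cv2.contourArea);e=cv2.fitEllipse(cs)
        d=[onz(m,e[0][0]+a,e[0][1],.018) for a in (-e[1][0]/2,e[1][0]/2)]
        print(T,st[i],np.round(e[0]+e[1],1),onz(m,*e[0],.018).round(4),np.linalg.norm(d[0]-d[1]).round(4))
```

```text
[ 0.62573835 -0.25668672  0.18678303] [-0.003  0.002 -0.001 -0.001 -0.     0.   ] (np.float64(260.19447240923773), np.float64(109.62607397342511))
130 [ 229   75   66   68 3389] [261.3 108.6  63.8  66. ] [ 0.6045 -0.2018  0.018 ] 0.0578
145 [ 230   75   64   67 3267] [261.2 108.6  63.1  64.3] [ 0.6045 -0.2018  0.018 ] 0.0572
160 [ 230   77   62   64 2782] [259.4 109.4  59.3  61.7] [ 0.6033 -0.2032  0.018 ] 0.0538
```

View pics/w3.png

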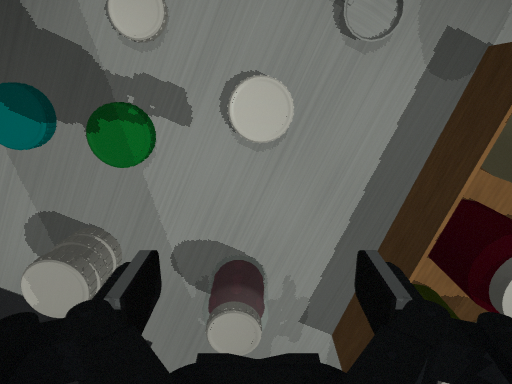

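The big lid is at (261,109), with the small lid at (136,15) and the green one at (121,134) clear of it. From the same viewing geometry as the mouth, its centre is (0.604,-0.202). I'll go down to TCP z of about -0.003, because the tips sit about 6 mm behind the TCP at a 60 mm opening.

move_arm --targets '[{"dx": -0.29, "dy": 0.73, "dz": -0.5, "rx": 0, "ry": 0, "rz": 0}, {"dx": -0.29, "dy": 0.73, "dz": -1, "rx": 0, "ry": 0, "rz": 0}, {"dx": -0.29, "dy": 0.73, "dz": -1, "rx": 0, "ry": 0, "rz": 0}, {"dx": 0, "dy": 0, "dz": -1, "rx": 0, "ry": 0, "rz": 0}, {"dx": 0, "dy": 0, "dz": -1, "rx": 0, "ry": 0, "rz": 0}, {"dx": 0, "dy": 0, "dz": -1, "rx": 0, "ry": 0, "rz": 0}, {"dx": 0, "dy": 0, "dz": -1, "rx": 0, "ry": 0, "rz": 0}, {"dx": 0, "dy": 0, "dz": -0.6, "rx": 0, "ry": 0, "rz": 0}, {"dx": 0, "dy": 0, "dz": -0.3, "rx": 0, "ry": 0, "rz": 0}, {"dx": 0, "dy": 0, "dz": -0.2, "rx": 0, "ry": 0, "rz": 0}]'

```text
t: 6.55
tcp_pos: [0.6042, -0.2025, -0.0035]
tool_rot: [0.541, 0.841, 0.0, 0.0]
force: [-0.4, -0.2, 0.6]
finger_gap: 1.001
gripper_force: 0.0
```

move_arm --targets '[{"dx": 0, "dy": 0, "dz": 0, "rx": 0, "ry": 0, "rz": 0}, {"dx": 0, "dy": 0, "dz": 0, "rx": 0, "ry": 0, "rz": 0}, {"dx": 0, "dy": 0, "dz": 0, "rx": 0, "ry": 0, "rz": 0}, {"dx": 0, "dy": 0, "dz": 0, "rx": 0, "ry": 0, "rz": 0}, {"dx": 0, "dy": 0, "dz": 0, "rx": 0, "ry": 0, "rz": 0}, {"dx": 0, "dy": 0, "dz": 0, "rx": 0, "ry": 0, "rz": 0}, {"dx": 0, "dy": 0, "dz": 0, "rx": 0, "ry": 0, "rz": 0}, {"dx": 0, "dy": 0, "dz": 0, "rx": 0, "ry": 0, "rz": 0}, {"dx": 0, "dy": 0, "dz": 0, "rx": 0, "ry": 0, "rz": 0}, {"dx": 0, "dy": 0, "dz": 0, "rx": 0, "ry": 0, "rz": 0}]' --claw 55 --newtons 40

```text
t: 7.8
tcp_pos: [0.6045, -0.2026, -0.0026]
tool_rot: [0.541, 0.841, 0.0, 0.001]
force: [-0.2, 0.1, 5.9]
finger_gap: 0.687
gripper_force: 43.4
```

move_arm --targets '[{"dx": 0, "dy": 0, "dz": 0.6, "rx": 0, "ry": 0, "rz": 0}, {"dx": 0, "dy": 0, "dz": 1, "rx": 0, "ry": 0, "rz": 0}, {"dx": -0.1, "dy": 0.3, "dz": 1, "rx": 0, "ry": 0, "rz": 0}, {"dx": -0.1, "dy": 1, "dz": 1, "rx": 0, "ry": 0, "rz": 0}, {"dx": -0.1, "dy": 1, "dz": 1, "rx": 0, "ry": 0, "rz": 0}, {"dx": -0.1, "dy": 1, "dz": 1, "rx": 0, "ry": 0, "rz": 0}, {"dx": -0.1, "dy": 1, "dz": 1, "rx": 0, "ry": 0, "rz": 0}, {"dx": -0.1, "dy": 1, "dz": 0.6, "rx": 0, "ry": 0, "rz": 0}, {"dx": -0.1, "dy": 1, "dz": 0, "rx": 0, "ry": 0, "rz": 0}, {"dx": -0.1, "dy": 1, "dz": 0, "rx": 0, "ry": 0, "rz": 0}]'

```text
t: 9.05
tcp_pos: [0.5835, -0.0189, 0.1773]
tool_rot: [0.541, 0.841, 0.0, 0.0]
force: [0.3, -0.1, -0.4]
finger_gap: 0.69
gripper_force: 43.1
```

move_arm --targets '[{"dx": -0.1, "dy": 1, "dz": 0, "rx": 0, "ry": 0, "rz": 0}, {"dx": -0.1, "dy": 1, "dz": 0, "rx": 0, "ry": 0, "rz": 0}, {"dx": -0.1, "dy": 1, "dz": 0, "rx": 0, "ry": 0, "rz": 0}, {"dx": -0.1, "dy": 1, "dz": 0, "rx": 0, "ry": 0, "rz": 0}, {"dx": -0.1, "dy": 1, "dz": 0, "rx": 0, "ry": 0, "rz": 0}, {"dx": -0.1, "dy": 0.9, "dz": 0, "rx": 0, "ry": 0, "rz": 0}, {"dx": -0.1, "dy": 0.5, "dz": -0.4, "rx": 0, "ry": 0, "rz": 0}, {"dx": 0, "dy": 0, "dz": -0.6, "rx": 0, "ry": 0, "rz": 0}, {"dx": 0, "dy": 0, "dz": 0, "rx": 0, "ry": 0, "rz": 0}, {"dx": 0, "dy": 0, "dz": 0, "rx": 0, "ry": 0, "rz": 0}]'

```text
t: 10.3
tcp_pos: [0.5664, 0.1394, 0.1509]
tool_rot: [0.542, 0.841, -0.0, -0.0]
force: [0.6, -0.1, -0.6]
finger_gap: 0.685
gripper_force: 43.1
```

Run:
```python
from h import *
im=cams.snapshot("wrist");s=sensors.sense();print(s["tcp_pos"].round(4),s["q"].round(2),s["force"].round(2),s["ft_torque"].round(3),s["finger_gap"])
p=cv2.imread("pics/w3.png")
t=cams.snapshot("top");sc=cams.snapshot("scene")
a=np.zeros((384+10,790,3),np.uint8)
a[:300,:400]=cv2.resize(im,(400,300))[:,:,::-1]
a[:390,400:]=cv2.resize(sc[125:190,235:300],(390,390),interpolation=2)[:,:,::-1]
cv2.imwrite("pics/c4.png",a)
mt=cams.camera_model("top");ms=cams.camera_model("scene");lid=s["tcp_pos"]+[0,0,.0206]
print("expect",proj(mt,lid),proj(ms,lid))
```

```text
[0.5667 0.1395 0.1513] [ 0.05  0.57  1.61 -0.    0.95 -0.38] [-0.77  0.2   0.09] [-0.002  0.031 -0.02 ] 0.6878009842771245
expect (np.float64(208.29659619093178), np.float64(185.64640992794477)) (np.float64(271.452907026393), np.float64(146.30997134513885))
```

View pics/c4.png

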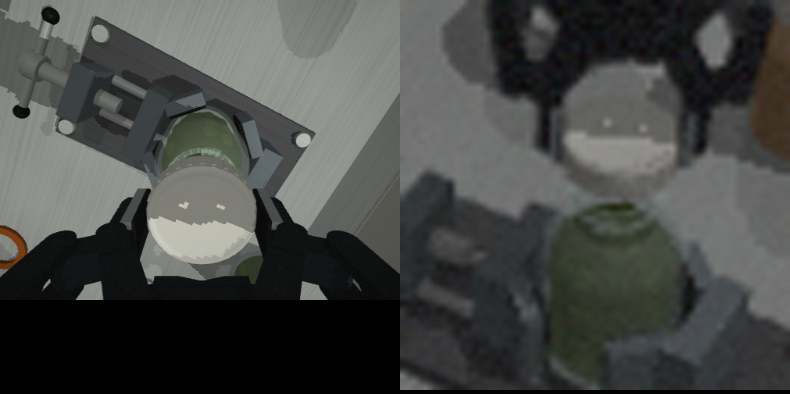

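The lid is held level and centred between the fingers (wrist px about (257,275)), hovering over the neck. I'll measure its in-hand position with the same camera that gave the mouth.

Run:
```python
from h import *
s=sensors.sense();m=cams.camera_model("wrist");im=cams.snapshot("wrist")
g=cv2.cvtColor(im,cv2.COLOR_RGB2GRAY)
h=cv2.HoughCircles(cv2.GaussianBlur(g,(0,0),1),cv2.HOUGH_GRADIENT_ALT,1,20,param1=60,param2=0.6,minRadius=55,maxRadius=85)
print(h)
w=(cv2.cvtColor(im,cv2.COLOR_RGB2HSV)[...,1]<45)&(g>90)
yy,xx=np.mgrid[:384,:512];w&=np.hypot(xx-257,yy-275)<72
w=cv2.morphologyEx(w.astype(np.uint8),cv2.MORPH_OPEN,np.ones((9,9)))
cs=max(cv2.findContours(w,0,1)[0],key=cv2.contourArea);e=cv2.fitEllipse(cv2.convexHull(cs));print(e)
t=s["tcp_pos"];z=t[2]+.0206
c=[e[0]]+([] if h is None else [r[:2] for r in h[0]])
for q in c: print(onz(m,*q,z).round(4),(onz(m,*q,z)-t).round(4))
b=im.copy();cv2.ellipse(b,e,(255,0,0),1)
for r in ([] if h is None else h[0]): cv2.circle(b,(int(r[0]),int(r[1])),int(r[2]),(0,0,255),1)
cv2.imwrite("pics/c5.png",cv2.resize(b[190:370,160:360],None,fx=3,fy=3)[:,:,::-1])
```

```text
[[[260.       210.        63.015305]
  [263.       274.        65.21922 ]
  [260.       210.        76.08247 ]]]
((256.7146911621094, 273.5061340332031), (139.4238739013672, 143.97213745117188), 71.93763732910156)
[0.5652 0.1424 0.1722] [-0.0016  0.0027  0.0206]
[0.5548 0.1684 0.1722] [-0.0119  0.0287  0.0206]
[0.5676 0.1433 0.1722] [0.0009 0.0036 0.0206]
[0.5548 0.1684 0.1722] [-0.0119  0.0287  0.0206]
```

View pics/c5.png

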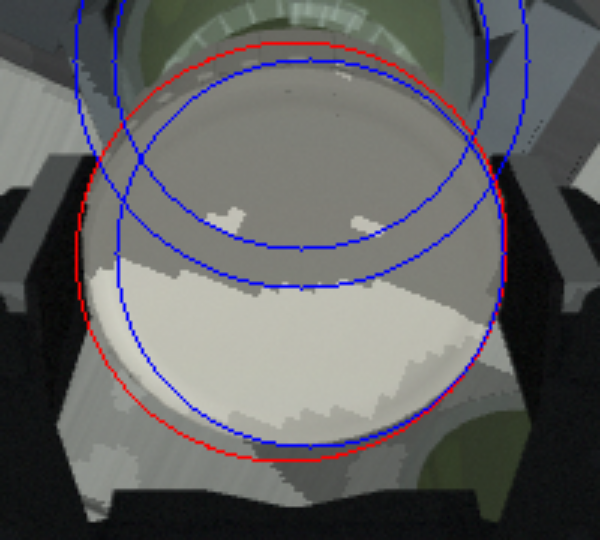

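The lid's edges in the crop are at x 84–505, bottom at 445, which puts its centre close to the TCP. I'll make a small correction and lower to just past the neck entry to feel it.

move_arm --targets '[{"dx": -0.01, "dy": 0.03, "dz": -0.3, "rx": 0, "ry": 0, "rz": 0}, {"dx": 0, "dy": 0, "dz": -0.2, "rx": 0, "ry": 0, "rz": 0}, {"dx": 0, "dy": 0, "dz": -0.1, "rx": 0, "ry": 0, "rz": 0}, {"dx": 0, "dy": 0, "dz": -0.1, "rx": 0, "ry": 0, "rz": 0}, {"dx": 0, "dy": 0, "dz": -0.1, "rx": 0, "ry": 0, "rz": 0}, {"dx": 0, "dy": 0, "dz": -0.05, "rx": 0, "ry": 0, "rz": 0}, {"dx": 0, "dy": 0, "dz": -0.04, "rx": 0, "ry": 0, "rz": 0}, {"dx": 0, "dy": 0, "dz": 0, "rx": 0, "ry": 0, "rz": 0}, {"dx": 0, "dy": 0, "dz": 0, "rx": 0, "ry": 0, "rz": 0}, {"dx": 0, "dy": 0, "dz": 0, "rx": 0, "ry": 0, "rz": 0}]'

```text
t: 11.75
tcp_pos: [0.5661, 0.141, 0.1291]
tool_rot: [0.541, 0.841, 0.0, 0.0]
force: [-1.0, -0.8, -0.4]
finger_gap: 0.686
gripper_force: 43.1
```

move_arm --targets '[{"dx": 0, "dy": 0, "dz": -0.04, "rx": 0, "ry": 0, "rz": 0}, {"dx": 0, "dy": 0, "dz": -0.04, "rx": 0, "ry": 0, "rz": 0}, {"dx": 0, "dy": 0, "dz": -0.04, "rx": 0, "ry": 0, "rz": 0}, {"dx": 0, "dy": 0, "dz": -0.04, "rx": 0, "ry": 0, "rz": 0}, {"dx": 0, "dy": 0, "dz": -0.04, "rx": 0, "ry": 0, "rz": 0}, {"dx": 0, "dy": 0, "dz": -0.02, "rx": 0, "ry": 0, "rz": 0}, {"dx": 0, "dy": 0, "dz": 0, "rx": 0, "ry": 0, "rz": 0}, {"dx": 0, "dy": 0, "dz": 0, "rx": 0, "ry": 0, "rz": 0}, {"dx": 0, "dy": 0, "dz": 0, "rx": 0, "ry": 0, "rz": 0}, {"dx": 0, "dy": 0, "dz": 0, "rx": 0, "ry": 0, "rz": 0}]'

```text
t: 13.0
tcp_pos: [0.5661, 0.141, 0.1236]
tool_rot: [0.541, 0.841, 0.0, 0.0]
force: [-0.4, -0.5, -0.1]
finger_gap: 0.688
gripper_force: 43.1
```

move_arm --targets '[{"dx": 0, "dy": 0, "dz": -0.04, "rx": 0, "ry": 0, "rz": 0}, {"dx": 0, "dy": 0, "dz": -0.04, "rx": 0, "ry": 0, "rz": 0}, {"dx": 0, "dy": 0, "dz": -0.04, "rx": 0, "ry": 0, "rz": 0}, {"dx": 0, "dy": 0, "dz": -0.02, "rx": 0, "ry": 0, "rz": 0}, {"dx": 0, "dy": 0, "dz": 0, "rx": 0, "ry": 0, "rz": 0}, {"dx": 0, "dy": 0, "dz": 0, "rx": 0, "ry": 0, "rz": 0}, {"dx": 0, "dy": 0, "dz": 0, "rx": 0, "ry": 0, "rz": 0}, {"dx": 0, "dy": 0, "dz": 0, "rx": 0, "ry": 0, "rz": 0}, {"dx": 0, "dy": 0, "dz": 0, "rx": 0, "ry": 0, "rz": 0}, {"dx": 0, "dy": 0, "dz": 0, "rx": 0, "ry": 0, "rz": 0}]'

```text
t: 14.25
tcp_pos: [0.5661, 0.141, 0.1211]
tool_rot: [0.541, 0.841, 0.0, 0.0]
force: [-2.4, -0.4, 6.4]
finger_gap: 0.686
gripper_force: 43.8
```

Contact at lid_mid of about -1.3 mm relative to the rim, resting on the thread with 6 N. Now I'll turn CCW gently and let it climb.

move_arm --targets '[{"dx": -0.01, "dy": 0, "dz": 0.005, "rx": 0, "ry": 0, "rz": 0.1}, {"dx": 0, "dy": 0, "dz": 0.005, "rx": 0, "ry": 0, "rz": 0.1}, {"dx": 0, "dy": 0, "dz": 0.005, "rx": 0, "ry": 0, "rz": 0.1}, {"dx": 0, "dy": 0, "dz": 0.005, "rx": 0, "ry": 0, "rz": 0.1}, {"dx": 0, "dy": 0, "dz": 0.005, "rx": 0, "ry": 0, "rz": 0.1}, {"dx": 0, "dy": 0, "dz": 0.005, "rx": 0, "ry": 0, "rz": 0.1}, {"dx": 0, "dy": 0, "dz": 0.005, "rx": 0, "ry": 0, "rz": 0.1}, {"dx": 0, "dy": 0, "dz": 0.005, "rx": 0, "ry": 0, "rz": 0.1}, {"dx": 0, "dy": 0, "dz": 0.005, "rx": 0, "ry": 0, "rz": 0.1}, {"dx": 0, "dy": 0, "dz": 0.005, "rx": 0, "ry": 0, "rz": 0.1}]'

```text
t: 15.5
tcp_pos: [0.5659, 0.1405, 0.1227]
tool_rot: [0.305, 0.952, -0.0, 0.0]
force: [-2.8, -2.7, 8.4]
finger_gap: 0.687
gripper_force: 43.9
```

move_arm --targets '[{"dx": -0.01, "dy": -0.01, "dz": 0.004, "rx": 0, "ry": 0, "rz": 0.08}, {"dx": 0, "dy": 0, "dz": 0.004, "rx": 0, "ry": 0, "rz": 0.08}, {"dx": 0, "dy": 0, "dz": 0.004, "rx": 0, "ry": 0, "rz": 0.08}, {"dx": 0, "dy": 0, "dz": 0.004, "rx": 0, "ry": 0, "rz": 0.08}, {"dx": 0, "dy": 0, "dz": 0.004, "rx": 0, "ry": 0, "rz": 0.08}, {"dx": 0, "dy": 0, "dz": 0.004, "rx": 0, "ry": 0, "rz": 0.08}, {"dx": 0, "dy": 0, "dz": 0.004, "rx": 0, "ry": 0, "rz": 0.08}, {"dx": 0, "dy": 0, "dz": 0.004, "rx": 0, "ry": 0, "rz": 0.08}, {"dx": 0, "dy": 0, "dz": 0.004, "rx": 0, "ry": 0, "rz": 0.08}, {"dx": 0, "dy": 0, "dz": 0.004, "rx": 0, "ry": 0, "rz": 0.08}]'

```text
t: 16.75
tcp_pos: [0.5658, 0.1406, 0.1239]
tool_rot: [0.1, 0.995, 0.0, 0.001]
force: [-2.1, -1.4, 8.4]
finger_gap: 0.694
gripper_force: 44.0
```

move_arm --targets '[{"dx": 0, "dy": 0, "dz": 0, "rx": 0, "ry": 0, "rz": 0.06}, {"dx": 0, "dy": 0, "dz": 0, "rx": 0, "ry": 0, "rz": 0.06}, {"dx": 0, "dy": 0, "dz": 0, "rx": 0, "ry": 0, "rz": 0.06}, {"dx": 0, "dy": 0, "dz": 0, "rx": 0, "ry": 0, "rz": 0.06}, {"dx": 0, "dy": 0, "dz": 0, "rx": 0, "ry": 0, "rz": 0.06}, {"dx": 0, "dy": 0, "dz": 0, "rx": 0, "ry": 0, "rz": 0.06}, {"dx": 0, "dy": 0, "dz": 0, "rx": 0, "ry": 0, "rz": 0.06}, {"dx": 0, "dy": 0, "dz": 0, "rx": 0, "ry": 0, "rz": 0.06}, {"dx": 0, "dy": 0, "dz": 0, "rx": 0, "ry": 0, "rz": 0.06}, {"dx": 0, "dy": 0, "dz": 0, "rx": 0, "ry": 0, "rz": 0.06}]'

```text
t: 18.0
tcp_pos: [0.5651, 0.14, 0.122]
tool_rot: [-0.057, 0.998, -0.001, -0.001]
force: [-1.8, -5.8, -0.8]
finger_gap: 0.683
gripper_force: 43.1
```

It dropped: the upward force is gone and z fell. I'll follow it down gently and relieve the sideways force.

move_arm --targets '[{"dx": -0.01, "dy": -0.02, "dz": -0.03, "rx": 0, "ry": 0, "rz": 0}, {"dx": 0, "dy": 0, "dz": -0.03, "rx": 0, "ry": 0, "rz": 0}, {"dx": 0, "dy": 0, "dz": -0.03, "rx": 0, "ry": 0, "rz": 0}, {"dx": 0, "dy": 0, "dz": -0.03, "rx": 0, "ry": 0, "rz": 0}, {"dx": 0, "dy": 0, "dz": -0.02, "rx": 0, "ry": 0, "rz": 0}, {"dx": 0, "dy": 0, "dz": 0, "rx": 0, "ry": 0, "rz": 0}, {"dx": 0, "dy": 0, "dz": 0, "rx": 0, "ry": 0, "rz": 0}, {"dx": 0, "dy": 0, "dz": 0, "rx": 0, "ry": 0, "rz": 0}, {"dx": 0, "dy": 0, "dz": 0, "rx": 0, "ry": 0, "rz": 0}, {"dx": 0, "dy": 0, "dz": 0, "rx": 0, "ry": 0, "rz": 0}]'

```text
t: 19.25
tcp_pos: [0.5655, 0.1403, 0.12]
tool_rot: [-0.057, 0.998, -0.0, 0.0]
force: [-3.6, -4.0, 10.3]
finger_gap: 0.688
gripper_force: 44.1
```

move_arm --targets '[{"dx": -0.01, "dy": -0.01, "dz": -0.006, "rx": 0, "ry": 0, "rz": -0.1}, {"dx": 0, "dy": 0, "dz": -0.006, "rx": 0, "ry": 0, "rz": -0.1}, {"dx": 0, "dy": 0, "dz": -0.006, "rx": 0, "ry": 0, "rz": -0.1}, {"dx": 0, "dy": 0, "dz": -0.006, "rx": 0, "ry": 0, "rz": -0.1}, {"dx": 0, "dy": 0, "dz": -0.006, "rx": 0, "ry": 0, "rz": -0.1}, {"dx": 0, "dy": 0, "dz": -0.006, "rx": 0, "ry": 0, "rz": -0.1}, {"dx": 0, "dy": 0, "dz": -0.006, "rx": 0, "ry": 0, "rz": -0.1}, {"dx": 0, "dy": 0, "dz": -0.006, "rx": 0, "ry": 0, "rz": -0.1}, {"dx": 0, "dy": 0, "dz": -0.006, "rx": 0, "ry": 0, "rz": -0.1}, {"dx": 0, "dy": 0, "dz": -0.006, "rx": 0, "ry": 0, "rz": -0.1}]'

```text
t: 20.5
tcp_pos: [0.5667, 0.1398, 0.1185]
tool_rot: [0.204, 0.979, 0.0, 0.002]
force: [-0.1, -3.6, 6.6]
finger_gap: 0.69
gripper_force: 43.8
```

```bash
python3 -c "
from h import *
s=sensors.sense();print(s['force'].round(1),s['ft_torque'].round(3),s['q'].round(2),s['tcp_pos'])"
```

```text
[-0.1 -3.6  6.6] [-0.801  0.073  0.092] [ 0.05  0.62  1.64 -0.    0.88 -1.11] [0.5667231  0.13983483 0.11848356]
```

move_arm --targets '[{"dx": 0, "dy": -0.01, "dz": -0.007, "rx": 0, "ry": 0, "rz": -0.1}, {"dx": 0, "dy": 0, "dz": -0.007, "rx": 0, "ry": 0, "rz": -0.1}, {"dx": 0, "dy": 0, "dz": -0.007, "rx": 0, "ry": 0, "rz": -0.1}, {"dx": 0, "dy": 0, "dz": -0.007, "rx": 0, "ry": 0, "rz": -0.1}, {"dx": 0, "dy": 0, "dz": -0.007, "rx": 0, "ry": 0, "rz": -0.1}, {"dx": 0, "dy": 0, "dz": -0.007, "rx": 0, "ry": 0, "rz": -0.1}, {"dx": 0, "dy": 0, "dz": -0.007, "rx": 0, "ry": 0, "rz": -0.1}, {"dx": 0, "dy": 0, "dz": -0.007, "rx": 0, "ry": 0, "rz": -0.1}, {"dx": 0, "dy": 0, "dz": -0.007, "rx": 0, "ry": 0, "rz": -0.1}, {"dx": 0, "dy": 0, "dz": -0.007, "rx": 0, "ry": 0, "rz": -0.1}]'

```text
t: 21.75
tcp_pos: [0.5671, 0.1408, 0.1164]
tool_rot: [0.451, 0.892, 0.002, 0.002]
force: [1.1, -0.4, 5.2]
finger_gap: 0.69
gripper_force: 43.6
```

```bash
python3 -c "
from h import *
s=sensors.sense();print(s['force'].round(1),s['ft_torque'].round(3),s['q'].round(2),s['tcp_pos'])"
```

```text
[ 1.1 -0.4  5.2] [-0.253 -0.014  0.087] [ 0.05  0.62  1.64  0.    0.87 -0.58] [0.56705083 0.14081495 0.11640231]
```

move_arm --targets '[{"dx": 0, "dy": 0, "dz": -0.004, "rx": 0, "ry": 0, "rz": -0.05}, {"dx": 0, "dy": 0, "dz": -0.004, "rx": 0, "ry": 0, "rz": -0.05}, {"dx": 0, "dy": 0, "dz": -0.004, "rx": 0, "ry": 0, "rz": -0.05}, {"dx": 0, "dy": 0, "dz": -0.004, "rx": 0, "ry": 0, "rz": -0.05}, {"dx": 0, "dy": 0, "dz": -0.004, "rx": 0, "ry": 0, "rz": -0.05}, {"dx": 0, "dy": 0, "dz": -0.004, "rx": 0, "ry": 0, "rz": -0.05}, {"dx": 0, "dy": 0, "dz": -0.004, "rx": 0, "ry": 0, "rz": -0.05}, {"dx": 0, "dy": 0, "dz": -0.004, "rx": 0, "ry": 0, "rz": -0.05}, {"dx": 0, "dy": 0, "dz": -0.004, "rx": 0, "ry": 0, "rz": -0.05}, {"dx": 0, "dy": 0, "dz": -0.004, "rx": 0, "ry": 0, "rz": -0.05}]'

```text
t: 23.0
tcp_pos: [0.5674, 0.1406, 0.1163]
tool_rot: [0.563, 0.826, 0.002, 0.002]
force: [1.5, -2.0, 11.0]
finger_gap: 0.69
gripper_force: 44.1
```

```bash
python3 -c "
from h import *
s=sensors.sense();print(s['force'].round(1),s['ft_torque'].round(3),s['q'].round(2),s['tcp_pos'])"
```

```text
[ 1.5 -2.  11. ] [-0.234  0.064  0.048] [ 0.05  0.62  1.64  0.    0.87 -0.32] [0.56737245 0.14057434 0.11633705]
```

z is already at the home height (about -6 mm), but the torque is still low, so the lugs are just coming up. I'll tighten in small steps.

move_arm --targets '[{"dx": 0, "dy": 0, "dz": 0.005, "rx": 0, "ry": 0, "rz": -0.03}, {"dx": 0, "dy": 0, "dz": 0.005, "rx": 0, "ry": 0, "rz": -0.03}, {"dx": 0, "dy": 0, "dz": 0.005, "rx": 0, "ry": 0, "rz": -0.03}, {"dx": 0, "dy": 0, "dz": 0.005, "rx": 0, "ry": 0, "rz": -0.03}, {"dx": 0, "dy": 0, "dz": 0.005, "rx": 0, "ry": 0, "rz": -0.03}, {"dx": 0, "dy": 0, "dz": 0, "rx": 0, "ry": 0, "rz": -0.03}, {"dx": 0, "dy": 0, "dz": 0, "rx": 0, "ry": 0, "rz": 0}, {"dx": 0, "dy": 0, "dz": 0, "rx": 0, "ry": 0, "rz": 0}, {"dx": 0, "dy": 0, "dz": 0, "rx": 0, "ry": 0, "rz": 0}, {"dx": 0, "dy": 0, "dz": 0, "rx": 0, "ry": 0, "rz": 0}]'

```text
t: 24.25
tcp_pos: [0.5672, 0.1405, 0.1164]
tool_rot: [0.601, 0.799, 0.002, 0.002]
force: [1.0, -2.4, 7.0]
finger_gap: 0.686
gripper_force: 43.8
```

```bash
python3 -c "
from h import *
s=sensors.sense();print(s['force'].round(1),s['ft_torque'].round(3),s['q'].round(3),s['tcp_pos'])"
```

```text
[ 1.  -2.4  7. ] [-0.241 -0.025  0.08 ] [ 5.10e-02  6.24e-01  1.64e+00  1.00e-03  8.72e-01 -2.30e-01] [0.56722852 0.14053969 0.11640247]
```

move_arm --targets '[{"dx": 0, "dy": 0, "dz": 0, "rx": 0, "ry": 0, "rz": -0.03}, {"dx": 0, "dy": 0, "dz": 0, "rx": 0, "ry": 0, "rz": -0.03}, {"dx": 0, "dy": 0, "dz": 0, "rx": 0, "ry": 0, "rz": -0.03}, {"dx": 0, "dy": 0, "dz": 0, "rx": 0, "ry": 0, "rz": -0.03}, {"dx": 0, "dy": 0, "dz": 0, "rx": 0, "ry": 0, "rz": -0.03}, {"dx": 0, "dy": 0, "dz": 0, "rx": 0, "ry": 0, "rz": -0.03}, {"dx": 0, "dy": 0, "dz": 0, "rx": 0, "ry": 0, "rz": -0.03}, {"dx": 0, "dy": 0, "dz": 0, "rx": 0, "ry": 0, "rz": -0.03}, {"dx": 0, "dy": 0, "dz": 0, "rx": 0, "ry": 0, "rz": -0.03}, {"dx": 0, "dy": 0, "dz": 0, "rx": 0, "ry": 0, "rz": -0.03}]'

```text
t: 25.5
tcp_pos: [0.5668, 0.1407, 0.1163]
tool_rot: [0.662, 0.75, 0.002, 0.001]
force: [0.9, -0.6, 7.1]
finger_gap: 0.687
gripper_force: 43.8
```

```bash
python3 -c "
from h import *
s=sensors.sense();print(s['force'].round(1),s['ft_torque'].round(3),s['q'].round(3),s['tcp_pos'])"
```

```text
[ 0.9 -0.6  7.1] [-0.089  0.133  0.389] [ 5.20e-02  6.24e-01  1.64e+00  1.00e-03  8.73e-01 -7.40e-02] [0.5667588  0.14073004 0.11634464]
```

move_arm --targets '[{"dx": 0, "dy": 0, "dz": 0, "rx": 0, "ry": 0, "rz": -0.02}, {"dx": 0, "dy": 0, "dz": 0, "rx": 0, "ry": 0, "rz": 0}, {"dx": 0, "dy": 0, "dz": 0, "rx": 0, "ry": 0, "rz": 0}, {"dx": 0, "dy": 0, "dz": 0, "rx": 0, "ry": 0, "rz": 0}, {"dx": 0, "dy": 0, "dz": 0, "rx": 0, "ry": 0, "rz": 0}, {"dx": 0, "dy": 0, "dz": 0, "rx": 0, "ry": 0, "rz": 0}, {"dx": 0, "dy": 0, "dz": 0, "rx": 0, "ry": 0, "rz": 0}, {"dx": 0, "dy": 0, "dz": 0, "rx": 0, "ry": 0, "rz": 0}, {"dx": 0, "dy": 0, "dz": 0, "rx": 0, "ry": 0, "rz": 0}, {"dx": 0, "dy": 0, "dz": 0, "rx": 0, "ry": 0, "rz": 0}]'

```text
t: 26.75
tcp_pos: [0.5668, 0.1408, 0.1163]
tool_rot: [0.665, 0.746, 0.002, 0.001]
force: [1.2, -0.8, 6.4]
finger_gap: 0.688
gripper_force: 43.8
```

```bash
python3 -c "
from h import *
s=sensors.sense();print(s['force'].round(1),s['ft_torque'].round(3),s['q'].round(3),s['tcp_pos'])"
```

```text
[ 1.2 -0.8  6.4] [-0.138  0.169  0.389] [ 5.20e-02  6.25e-01  1.64e+00  1.00e-03  8.73e-01 -6.40e-02] [0.56677178 0.14076657 0.11632611]
```

Snug at 0.39 N m. I'll let go and rise straight up.

move_arm --targets '[{"dx": 0, "dy": 0, "dz": 0.02, "rx": 0, "ry": 0, "rz": 0}, {"dx": 0, "dy": 0, "dz": 0, "rx": 0, "ry": 0, "rz": 0}, {"dx": 0, "dy": 0, "dz": 0, "rx": 0, "ry": 0, "rz": 0}, {"dx": 0, "dy": 0, "dz": 0, "rx": 0, "ry": 0, "rz": 0}, {"dx": 0, "dy": 0, "dz": 0, "rx": 0, "ry": 0, "rz": 0}, {"dx": 0, "dy": 0, "dz": 0, "rx": 0, "ry": 0, "rz": 0}, {"dx": 0, "dy": 0, "dz": 0, "rx": 0, "ry": 0, "rz": 0}, {"dx": 0, "dy": 0, "dz": 0, "rx": 0, "ry": 0, "rz": 0}, {"dx": 0, "dy": 0, "dz": 0, "rx": 0, "ry": 0, "rz": 0}, {"dx": 0, "dy": 0, "dz": 0, "rx": 0, "ry": 0, "rz": 0}]' --claw 100

```text
t: 28.0
tcp_pos: [0.5651, 0.1397, 0.1157]
tool_rot: [0.666, 0.746, 0.0, 0.0]
force: [0.4, 1.0, 0.2]
finger_gap: 1.005
gripper_force: 0.0
```

move_arm --targets '[{"dx": 0, "dy": 0, "dz": 0.3, "rx": 0, "ry": 0, "rz": 0}, {"dx": 0, "dy": 0, "dz": 0.6, "rx": 0, "ry": 0, "rz": 0}, {"dx": 0, "dy": 0, "dz": 0.8, "rx": 0, "ry": 0, "rz": 0}, {"dx": 0, "dy": 0, "dz": 0.8, "rx": 0, "ry": 0, "rz": 0}, {"dx": 0, "dy": 0, "dz": 0.8, "rx": 0, "ry": 0, "rz": 0}, {"dx": 0, "dy": 0, "dz": 0.8, "rx": 0, "ry": 0, "rz": 0}, {"dx": 0, "dy": 0, "dz": 0.4, "rx": 0, "ry": 0, "rz": 0}, {"dx": 0, "dy": 0, "dz": 0, "rx": 0, "ry": 0, "rz": 0}, {"dx": 0, "dy": 0, "dz": 0, "rx": 0, "ry": 0, "rz": 0}, {"dx": 0, "dy": 0, "dz": 0, "rx": 0, "ry": 0, "rz": 0}]'

```text
t: 29.25
tcp_pos: [0.5645, 0.1397, 0.2273]
tool_rot: [0.666, 0.746, -0.001, -0.001]
force: [0.5, 0.2, 0.6]
finger_gap: 0.999
gripper_force: 0.0
```

Run:
```python
from h import *
s=sensors.sense();m=cams.camera_model("wrist");im=cams.snapshot("wrist");sc=cams.snapshot("scene")
a=np.zeros((390,790,3),np.uint8);a[:300,:400]=cv2.resize(im,(400,300))[:,:,::-1]
a[:,400:]=cv2.resize(sc[125:190,235:300],(390,390),interpolation=2)[:,:,::-1];cv2.imwrite("pics/c6.png",a)
print(s["tcp_pos"],s["force"].round(1))
```

```text
[0.56450894 0.13969534 0.22729524] [0.5 0.2 0.6]
```

View pics/c6.png

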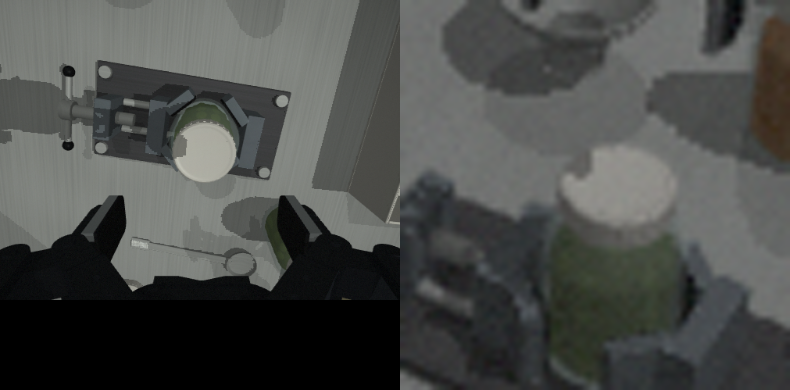

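The lid sits level and fully down on the jar (wrist view (205,150), scene view centred on the neck), and the hand is well clear. Handing in.

```bash
python3 -c "
from station import order
print(order.sign_off())"
```

```text
the job is handed in; nothing more can be done
None
```

I screwed the big lid onto the jar until it was snug at about 0.39 N m, let go with the gripper well clear, and handed the job in at about 29 s; the hand-in returned no verdict.

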